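# Put the caliper away in its case and snap the catch

### The job

Put the vernier caliper away: lay it flat inside its open instrument case, swing the lid over, and press the lid down on its thumb pad until the spring catch snaps over the tongue and holds it shut by itself. Press only as far as the snap, not hard, so that the lid and its catch are not strained, and leave the other tools where they are.

Things in the scene. Friction and masses are not known exactly. Their poses are not given: they have to be found in the camera images.
- caliper: Vernier caliper, bare steel, 80 x 210 x 8 mm, about 160 g, lying flat. Origin: centre of the underside of its outline; z up, y along the beam. Beam 15 mm wide, 4 mm thick, 2 mm off the bench, at x = +10 mm, y = -105 to +105. Long jaws reach x = -40 at y = +40 to +60 and +90 to +104, short ones x = +40 at y = +92 to +104. Slider locked.
- caliper_slider (a point): Grasping place on the caliper: the near part of its slider, 4 mm above the underside, at x = +10, y = +27 mm of the caliper (it balances at y = +28). The slider is 26 mm wide (x = -3 to +23), 8.5 mm thick, y = +17 to +67; the jaws begin at y = +40, so fingers fit beside it here. Axes as the caliper's.
- case: Grey sheet-metal instrument case on rubber feet; it does not shift. Origin: centre of its underside; z up, x from the front (catch, robot's side) to the back (hinge), y along its length. Tray outside 116 (x) x 262 (y) mm, rim 28 mm up, walls 4 mm.
- case_floor (a point): Middle of the case's lined floor, 9 mm above the bench, axes as the case's. Free space on it 108 (x) x 232 (y) mm, for the caliper with its beam along y, either way round. In guides at the middles of the two end walls stand sprung lifting pins, 20 mm above the rim, that carry the lid until it is latched.
- catch_foot (a point): Point on the bench under the spring catch before the case (steel, 57 mm deep, 40 wide, 42 to 55 mm high). Its bevelled bolt yields to the bar on the lid's tongue and snaps over it; 1.7 mm lower a stop holds the bar. The catch is set in slots, differently each time: the snap comes with the lid anywhere between 0.01 and 0.11 rad, is not reported and must be felt.
- lid (a joint): Lid angle: 0 level and shut, grows as it opens. Starts open, leaning back at 1.7 to 1.85 rad (its stop). A light push from behind near its top swings it over; past upright it sinks by its weight on to the lifting pins (about 0.2 rad). Once latched it rests between 0.0 and 0.10, as the catch is set; not latched, it springs up again above 0.12.
- lid_hinge (a point): Middle of the lid's hinge axis, which runs along the case's y: 64 mm behind the case's origin, 28 mm up. The lid is a shell 126 mm from hinge to front edge, 272 mm long; outer face 12 mm above the hinge plane, skirt 12 mm below it. A steel tongue with a 3 mm bar, 32 mm wide, stands 10 mm out of the middle of its front edge.
- lid_pad (a point): Middle of the top of the ribbed rubber thumb pad (34 x 50 mm) on the lid, 98 mm from the hinge to the front and 14 mm out of the hinge plane; z is the lid's outward normal. Pressed here, the lid resists with 3 to 6 N (pins), then rises to a peak of 11 to 17 N on the bolt and falls suddenly below 8 N: it has snapped. More than 25 N strains lid and catch.
- marker: Marker pen, 132 mm long, lying at the right; to be left alone. Origin: centre of the underside.
- tape_measure: Tape measure, 36 x 84 x 62 mm, standing behind the caliper; to be left alone. Origin: centre of the underside.
- nut_m16: Large nut, 31 x 35 x 14 mm, behind the caliper; to be left alone. Origin: centre of the underside.
- chisel: Cold chisel, 194 mm long, at the far left; to be left alone. Origin: centre of the underside.
- bolt_m12: Bolt, 77 mm long, 20 mm across, lying before the right end of the case; to be left alone. Origin: centre of the underside.

How it is judged (in metres and radians):
On the way, in this order (a step that is already met when the one before it is completed fails the run):
1. the caliper lies flat inside the open case, let go (z of caliper in the frame of case below 0.016 m and x of caliper in the frame of case between -0.025 and 0.025 m and y of caliper in the frame of case between -0.025 and 0.025 m and angle between caliper's own z axis and vertical below 0.08 rad and contact force between the fingers and caliper below 0.05 N and value of joint lid above 1 rad), for 0.2 s.
2. the lid is pressed down into the catch (below 0.12 rad) (value of joint lid below 0.12 rad), for 0.1 s.
At the end, for the whole second after the job is handed in: The caliper lies flat inside the case (origin within 25 mm of the case's middle both ways and 5 to 16 mm above the case's underside) and the lid, let go, stays shut under the catch: lid angle below 0.12 rad (value of joint lid below 0.12 rad and z of caliper in the frame of case between 0.005 and 0.016 m and x of caliper in the frame of case between -0.025 and 0.025 m and y of caliper in the frame of case between -0.025 and 0.025 m and linear speed of caliper below 0.02 m/s); the robot touches nothing.
It fails at once if the robot's arm or gripper presses on the case or its lid with more than 25 N (contact force between the arm and case above 25 N).
It fails at once if the fingers press on the case or its lid with more than 25 N (contact force between the fingers and case above 25 N).
It fails at once if another tool is shifted by more than 30 mm (distance of any of bolt_m12, marker, tape_measure, nut_m16, chisel from where it was at the start of the episode above 0.03 m).
It also fails if it takes over 69 s, if anything falls off the work surface, if the arm or the gripper's body presses on something with over 40 N, if the wrist force passes 120 N, or if a joint passes its speed limit or range.

### The arm

A 6-joint arm with a two-finger parallel gripper is mounted at the origin on a cart in front of the work surface, level with it; the furniture and walls round the work are solid. World frame = base frame: x ahead of the robot, y to its left, z up, the work surface at z = 0. Lengths are in m, angles in degrees, forces in N, time in s.
With the tool pointing down it reaches from about 0.325 to 0.775 m from the base axis. Payload 5.5 kg.
Tool frame: the origin (TCP) lies at the centre of the arm's flange, where the gripper is bolted on; the fingertips stand 182 mm ahead of it and the grasp point (between the pads) lies 163 mm ahead of it; z points along the fingers, y is the direction in which the jaws open and shut (so a half turn about z gives the same grasp; the last joint's range is limited). The gripper opens to 88 mm and grips with 3 to 60 N. Pads are 20 mm wide; open, the fingers measure 115 mm over their backs; the gripper's body (75 mm by 178 mm) begins 61 mm behind the grasp point.
Start: joints at [-71.431, 5.22, 70.514, -0, 104.267, -3.249], TCP at [0.223, -0.557, 0.405] pointing down, gripper open.
Joint ranges: [-164.24, 164.24], [-49.07, 125.15], [9.68, 141.18], [-86.29, 266.29], [3.28, 154.24], [-151.56, 151.56]. Speed limits (degrees/s): [147.25, 147.25, 172.46, 180, 180, 180].

### API

Orientations are given as [roll, pitch, yaw] about the fixed x, y, z axes, in that order (R = Rz(yaw) Ry(pitch) Rx(roll)).
In Python, from station import r gives the robot as it stands. The module is installed in compiled form; this text tells all that it offers. Calls block until the motion is done:
- r.reach(position, orientation): joint-space move of the TCP to a pose.
- r.servo_line(position, rotation=None, speed=0.15): straight line of the TCP; rotation=None keeps the orientation; speed is the mean speed in m/s.
- r.move_joints(angles): joint-space move.
- r.let_go() and r.grab(squeeze=None): open the fingers fully, or close them until they stop; squeeze is the grip in N (None keeps the last).
- r.wait(seconds).
- r.inverse_kinematics(position, orientation): joint angles nearest the present ones, or None.
- r.sense(): the state.
- r.snapshot(name): name is "side" or "top" or "wrist"; returns a dict with "frame" (384x512x3 uint8, red, green, blue), "fx", "fy", "cx", "cy" (pixels), "dist_coeffs" ([k1, k2, p1, p2, k3] as OpenCV has them; the pictures are not rectified), "R" (3x3) and "t" (3): a world point X has camera coordinates R X + t. Camera axes: x right, y down, z forward; pixel columns grow to the right and rows downward; lengths in m; the calibration is good to about 2 mm. A picture is of the moment at which its call begins. There is no depth.
A pose or a line that the arm cannot do raises r.IKError and nothing moves.
- r.hand_in(): hands the job in, once; it reports no verdict.
The state is a dict: "clock": time; "joints": joint angles; "joint_vel": joint speeds; "joint_torque": joint torques, N m; "tcp_pos": TCP position; "orientation": TCP orientation; "contact_force": force on the tool from outside, world axes, zero at the start; "torque": the same for the moment, N m; "opening": finger opening in m.
Only numpy, scipy, OpenCV 4.12 (cv2) and the standard library are available. Lean on these libraries where they do the work, as an engineer would, in place of code of your own. Each camera call takes 0.05 s, during which the arm holds its last target.

## Working session

There is one attempt and no reset: what is moved stays moved. The work goes in short steps, each a Python script; the robot and the scene stay as the last script left them, time stands still between calls to the robot, and variables do not carry over. Pictures are saved under pics/ and viewed, and the job is handed in when it is done.

```bash
mkdir -p pics; cat > h.py <<'E'
import numpy as np, cv2, pickle
def save(s,fn,crop=None,scale=1):
    im=cv2.cvtColor(s["frame"],cv2.COLOR_RGB2BGR)
    if crop: u0,v0,u1,v1=crop; im=im[v0:v1,u0:u1]
    if scale!=1: im=cv2.resize(im,None,fx=scale,fy=scale,interpolation=cv2.INTER_CUBIC)
    cv2.imwrite("pics/"+fn,im)
def K(s): return np.array([[s["fx"],0,s["cx"]],[0,s["fy"],s["cy"]],[0,0,1.]])
def px2w(s,uv,z):
    p=cv2.undistortPoints(np.array(uv,float).reshape(-1,1,2),K(s),np.array(s["dist_coeffs"],float)).reshape(-1,2)
    R=np.array(s["R"]);t=np.array(s["t"]);c=-R.T@t
    d=np.c_[p,np.ones(len(p))]@R
    z=np.broadcast_to(z,(len(p),))
    return c+d*((z-c[2])/d[:,2])[:,None]
def w2px(s,X):
    return cv2.projectPoints(np.array(X,float).reshape(-1,3),cv2.Rodrigues(np.array(s["R"]))[0],np.array(s["t"],float),K(s),np.array(s["dist_coeffs"],float))[0].reshape(-1,2)
E
python3 - <<'E'
from station import r
from h import *
for n in ["top","side","wrist"]:
    s=r.snapshot(n); pickle.dump(s,open(n+"0.pkl","wb")); save(s,n+"0.png",scale=1.5)
    print(n,-np.array(s["R"]).T@s["t"])
print(r.sense())
E
```

```text
top [0.48480547 0.04591435 1.38916288]
side [ 0.78420359 -0.76517658  1.03663639]
wrist [ 0.30246299 -0.52635122  0.38411963]
{'clock': 0.15, 'joints': array([-7.14312464e+01,  5.25307491e+00,  7.05645442e+01, -1.17290330e-04,
        1.04266245e+02, -3.24882529e+00]), 'joint_vel': array([ 0.03766154, -0.16667319, -0.2685723 ,  0.09144739,  0.04183371,
       -0.04395819]), 'joint_torque': array([ 2.59538516e-03, -4.47045994e+01, -4.06907022e+01,  7.00059975e-02,
        2.74406065e-02, -1.04330732e-04]), 'tcp_pos': array([ 0.22300448, -0.55707312,  0.40378238]), 'orientation': array([-1.79916265e+02, -4.63921993e-03,  2.18175466e+01]), 'contact_force': array([-0.18161115,  0.27974604, -0.15140931]), 'torque': array([-0.0309829 ,  0.01430966, -0.08099044]), 'opening': 0.08769718328711966}
```

View pics/top0.png

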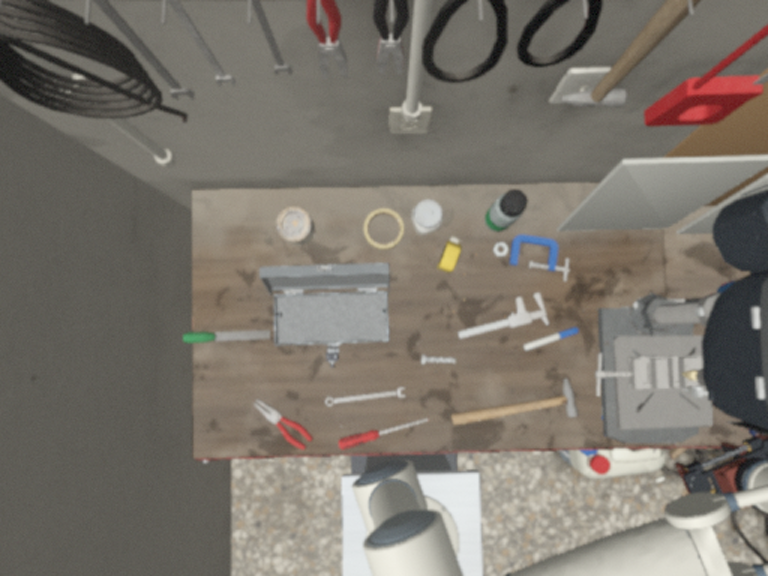

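View pics/side0.png

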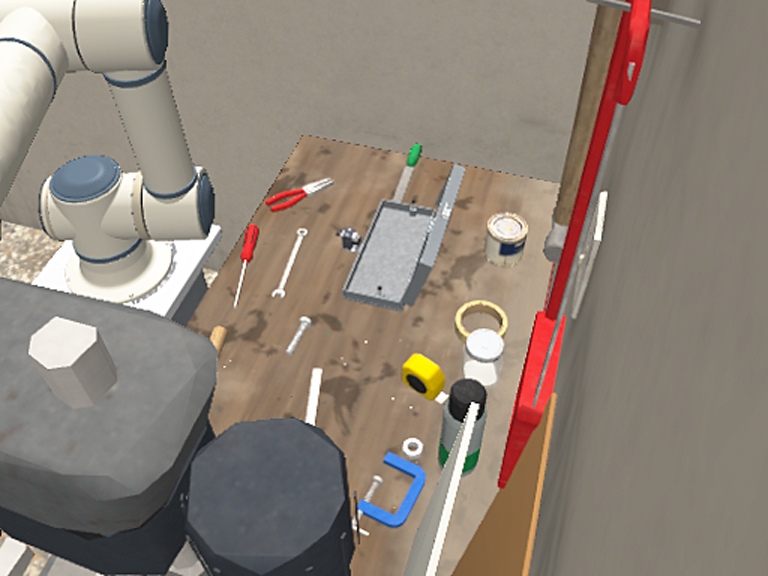

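View pics/wrist0.png

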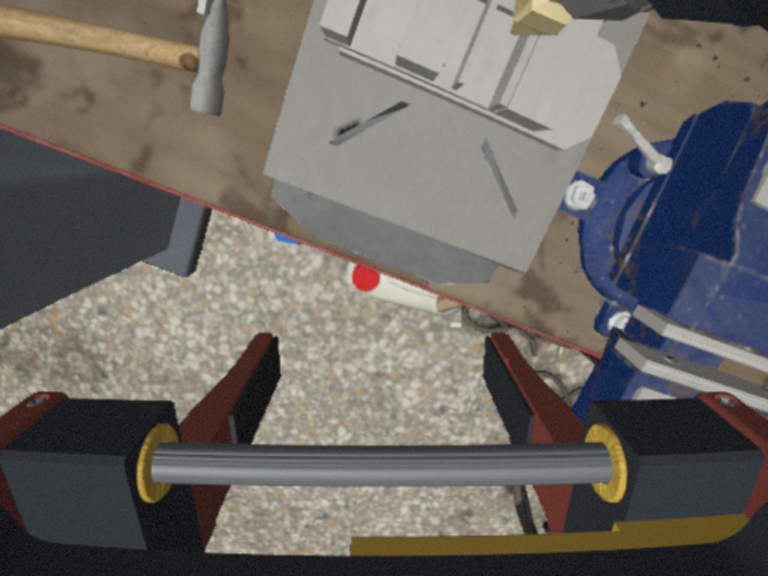

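The top view shows the case (lid leaning to the back) at ~(330,305)/1.5, and the caliper at ~(505,318)/1.5 with its jaws to the right. I'll enlarge both.

```bash
python3 - <<'E'
from h import *
s=pickle.load(open("top0.pkl","rb"))
save(s,"cal.png",(295,185,395,245),8)
save(s,"case.png",(165,165,275,247),7)
E
```

```text
(no output)
```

View pics/cal.png

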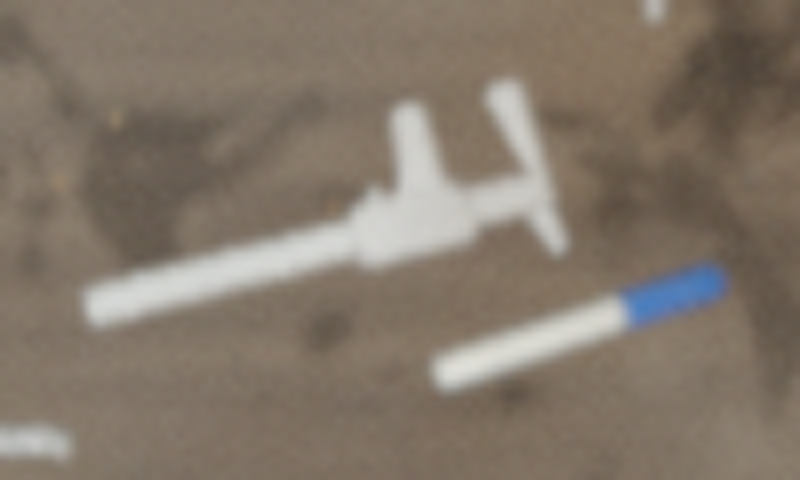

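View pics/case.png

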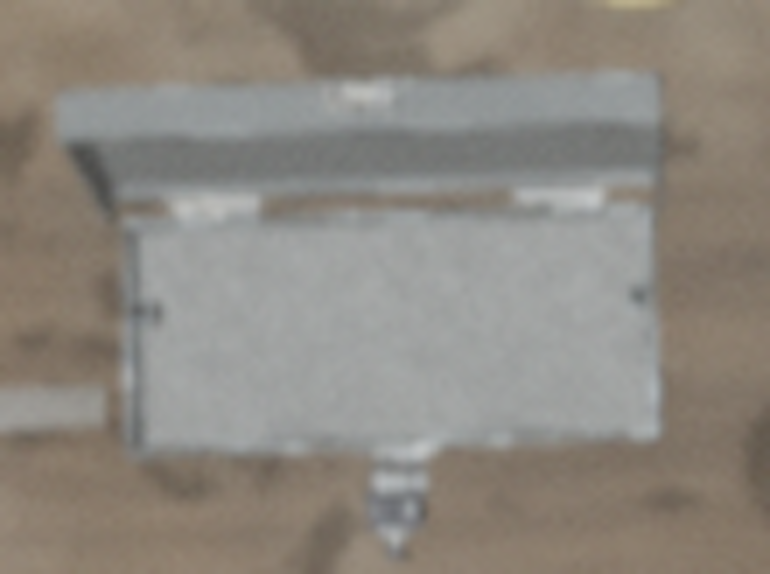

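```bash
python3 - <<'E'
from h import *
from scipy.optimize import least_squares
s=pickle.load(open("top0.pkl","rb"))
cal=np.array([(90,305),(505,82),(565,250),(407,103),(356,236),(474,206)])/8+[295,185]-[.5*7/8]*2*0
mod=np.array([(10,-105,5),(-40,99,4),(40,97,4),(-40,50,4),(10,17,7),(10,67,7)])/1e3
def T(p,m):
    c,sn=np.cos(p[2]),np.sin(p[2]); 
    return np.c_[p[0]+c*m[:,0]-sn*m[:,1],p[1]+sn*m[:,0]+c*m[:,1],m[:,2]]
f=least_squares(lambda p:(w2px(s,T(p,mod))-cal).ravel(),[.5,-.2,3.2])
print("caliper",f.x[:2],np.degrees(f.x[2]),f.fun.reshape(-1,2).round(2).tolist())
cc=np.array([(130,452),(658,437)])/7+165
print(px2w(s,cc,.028))
cb=np.array([(125,220),(653,205)])/7+165
print(px2w(s,cb,.028))
pins=np.array([(150,312),(637,295)])/7+165
print("pins",px2w(s,pins,.048))
print("lid top corners", [px2w(s,np.array([(58,97),(655,75)])/7+165,z) for z in (.13,.15)])
g=least_squares(lambda p:(w2px(s,T(p,np.array([(-58,131,28),(-58,-131,28),(58,131,28),(58,-131,28)])/1e3))-np.r_[cc,cb]).ravel(),[.5,.1,0])
print("case",g.x[:2],np.degrees(g.x[2]),g.fun.reshape(-1,2).round(2).tolist())
E
```

```text
Traceback (most recent call last):
ValueError: operands could not be broadcast together with shapes (6,2) (0,)
```

```bash
cat > fit.py <<'E'
from h import *
from scipy.optimize import least_squares
s=pickle.load(open("top0.pkl","rb"))
cal=np.array([(90,305),(505,82),(565,250),(407,103),(356,236),(474,206)])/8+[295,185]
mod=np.array([(10,-105,5),(-40,99,4),(40,97,4),(-40,50,4),(10,17,7),(10,67,7)])/1e3
def T(p,m):
    c,sn=np.cos(p[2]),np.sin(p[2]); 
    return np.c_[p[0]+c*m[:,0]-sn*m[:,1],p[1]+sn*m[:,0]+c*m[:,1],m[:,2]]
f=least_squares(lambda p:(w2px(s,T(p,mod))-cal).ravel(),[.5,-.2,3.2])
print("caliper",f.x[:2],np.degrees(f.x[2]),f.fun.reshape(-1,2).round(2).tolist())
cc=np.array([(130,452),(658,437)])/7+165
print(px2w(s,cc,.028))
cb=np.array([(125,220),(653,205)])/7+165
print(px2w(s,cb,.028))
pins=np.array([(150,312),(637,295)])/7+165
print("pins",px2w(s,pins,.048))
print("lid top corners", [px2w(s,np.array([(58,97),(655,75)])/7+165,z) for z in (.13,.15)])
g=least_squares(lambda p:(w2px(s,T(p,np.array([(-58,131,28),(-58,-131,28),(58,131,28),(58,-131,28)])/1e3))-np.r_[cc,cb]).ravel(),[.5,.1,0])
print("case",g.x[:2],np.degrees(g.x[2]),g.fun.reshape(-1,2).round(2).tolist())
E
python3 fit.py
```

```text
caliper [ 0.50264904 -0.22423782] 193.5201555027995 [[0.52, 0.08], [0.63, -0.59], [-1.27, 0.49], [-0.5, 0.33], [0.83, -0.2], [-0.21, -0.1]]
[[0.45711468 0.30234337 0.028     ]
 [0.45802187 0.04365869 0.028     ]]
[[0.57102048 0.30345081 0.028     ]
 [0.57254374 0.0435078  0.028     ]]
pins [[0.52485068 0.28818861 0.048     ]
 [0.52755101 0.05233013 0.048     ]]
lid top corners [array([[0.62143732, 0.31375307, 0.13      ],
       [0.62571631, 0.0414008 , 0.13      ]]), array([[0.61926712, 0.30949884, 0.15      ],
       [0.62347815, 0.04147249, 0.15      ]])]
case [0.51469232 0.17322183] 0.26164396523892797 [[-0.47, 0.31], [0.5, 0.2], [-0.31, -0.3], [0.29, -0.22]]
```

```bash
python3 - <<'E'
from h import *
s=pickle.load(open("top0.pkl","rb"))
save(s,"lid.png",(168,168,268,204),8)
s2=pickle.load(open("side0.pkl","rb"))
save(s2,"sidecase.png",(215,95,325,215),5)
def lid(a,d,n,y,c=(.5147,.1732),yaw=np.radians(.26)):
    x=.064-d*np.cos(a)+n*np.sin(a); z=.028+d*np.sin(a)+n*np.cos(a)
    return [c[0]+x*np.cos(yaw)-y*np.sin(yaw),c[1]+x*np.sin(yaw)+y*np.cos(yaw),z]
for a in (1.7,1.775,1.85):
    P=[lid(a,.126,n,y) for n in (.012,-.012) for y in (.136,-.136)]
    print(a,((w2px(s,P)-[168,168])*8).round(0).tolist(),((w2px(s2,P)-[215,95])*5).round(0).tolist(),np.round(P[2],3))
E
```

```text
1.7 [[42.0, 120.0], [735.0, 102.0], [41.0, 180.0], [737.0, 161.0]] [[448.0, 74.0], [331.0, 405.0], [408.0, 62.0], [285.0, 391.0]] [0.582 0.31  0.154]
1.775 [[43.0, 97.0], [735.0, 79.0], [41.0, 156.0], [736.0, 137.0]] [[463.0, 80.0], [348.0, 412.0], [424.0, 66.0], [303.0, 396.0]] [0.592 0.31  0.154]
1.85 [[44.0, 75.0], [734.0, 57.0], [41.0, 132.0], [736.0, 114.0]] [[478.0, 87.0], [365.0, 420.0], [440.0, 71.0], [321.0, 401.0]] [0.601 0.31  0.152]
```

View pics/lid.png

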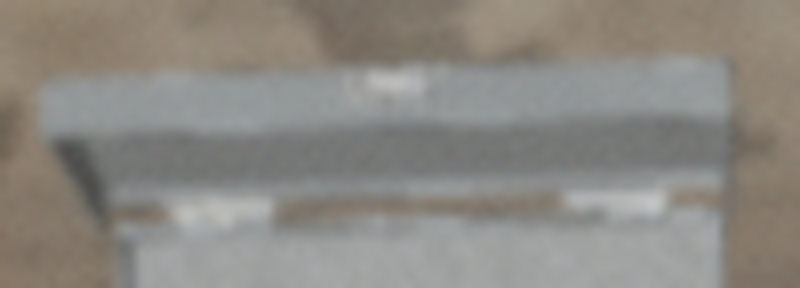

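View pics/sidecase.png

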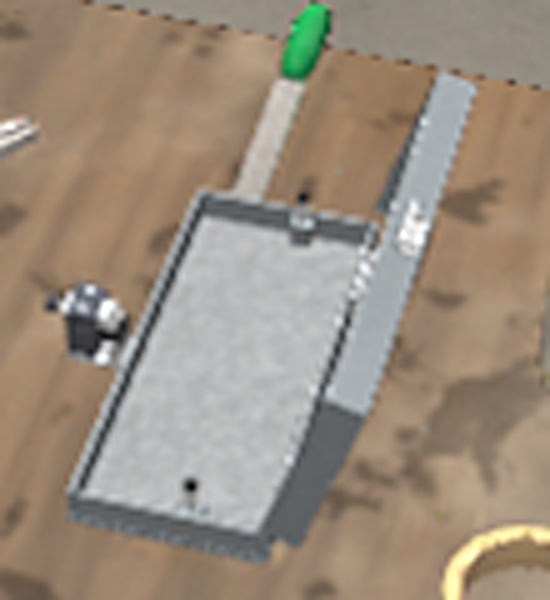

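```bash
python3 - <<'E'
from h import *
s=pickle.load(open("top0.pkl","rb"))
print((w2px(s,[[.223,-.557,.4],[.42,-.42,.25],[.25,-.25,.3],[.5,-.25,.2]])*1.5).round())
print(px2w(s,np.array([(600,340),(600,310),(710,310),(710,435),(195,455)])/1.5,0.0).round(3))
from station import r
print(r.inverse_kinematics([.33,-.17,.45],[180,0,103.5]),r.inverse_kinematics([.33,-.17,.45],[180,0,-76.5]))
print(r.inverse_kinematics([.14,-.35,.45],[180,0,21.8]))
E
```

```text
[[760. 482.]
 [631. 358.]
 [553. 455.]
 [534. 319.]]
[[ 0.449 -0.453  0.   ]
 [ 0.519 -0.456  0.   ]
 [ 0.513 -0.712  0.   ]
 [ 0.225 -0.695  0.   ]
 [ 0.209  0.492  0.   ]]
[-32.51048944 -29.06506484  95.49975146   0.         113.56531338
 -46.01048944] [-3.25104894e+01 -2.90650648e+01  9.54997515e+01 -2.54444375e-14
  1.13565313e+02  1.33989511e+02]
[-7.33734089e+01 -2.81718031e+01  9.48958087e+01 -2.54444375e-14
  1.13275994e+02 -5.17340892e+00]
```

```bash
python3 - <<'E'
from h import *
from station import r
r.reach([.14,-.35,.45],[180,0,21.8])
r.reach([.33,-.17,.45],[180,0,103.5])
r.reach([.499,-.29,.36],[180,0,103.5])
s=r.snapshot("wrist");pickle.dump(s,open("w1.pkl","wb"));save(s,"w1.png",scale=1.5)
print(r.sense()["clock"],r.sense()["tcp_pos"],-np.array(s["R"]).T@s["t"])
E
```

```text
3.0333 [ 0.49821281 -0.29017792  0.36168954] [ 0.48021121 -0.20932444  0.3412501 ]
```

View pics/w1.png

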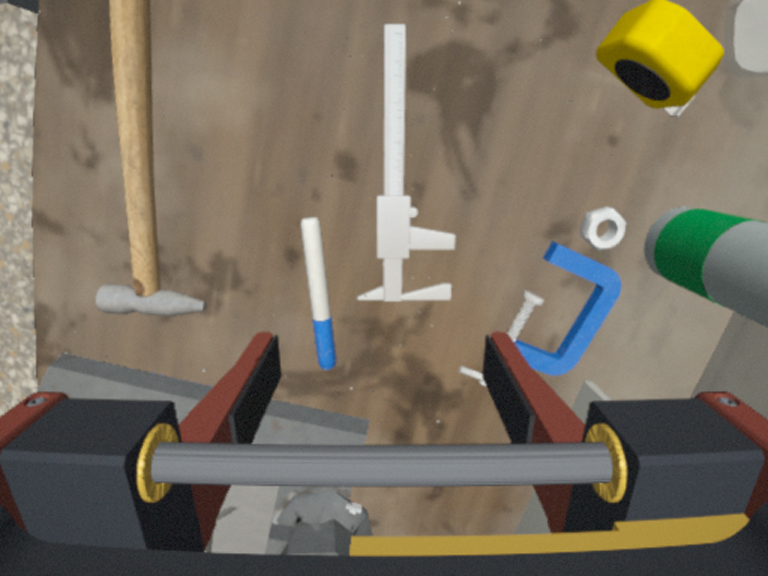

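```bash
cat > fit2.py <<'E'
from h import *
from scipy.optimize import least_squares
s=pickle.load(open("w1.pkl","rb"))
px=np.array([(386,25),(405,25),(379.5,196),(410.5,196),(376.5,257),(408.5,258),(451,292),(455,241)])/1.5
mod=np.array([(17.5,-105,6),(2.5,-105,6),(23,17,8.5),(-3,17,8.5),(23,67,8.5),(-3,67,8.5),(-40,97,4),(-40,50,4)])/1e3
def T(p,m):
    c,sn=np.cos(p[2]),np.sin(p[2]); 
    return np.c_[p[0]+c*m[:,0]-sn*m[:,1],p[1]+sn*m[:,0]+c*m[:,1],m[:,2]]
f=least_squares(lambda p:(w2px(s,T(p,mod))-px).ravel(),[.5,-.22,3.37])
print("caliper",f.x[:2],np.degrees(f.x[2]),f.fun.reshape(-1,2).round(2).tolist())
p=f.x;c,sn=np.cos(p[2]),np.sin(p[2]);R=np.array([[c,-sn],[sn,c]])
mk=px2w(s,np.array([(302,222),(320,217),(317,369),(336,366)])/1.5,.008)[:,:2]
print("marker in caliper frame mm",((mk-p[:2])@R*1000).round(1))
for y in (.022,.027): print(p[:2]+R@[.01,y])
E
python3 fit2.py
```

```text
caliper [ 0.50402453 -0.22219134] 193.00893140271464 [[-0.17, -0.22], [1.16, -0.07], [-1.49, 0.34], [0.04, 0.51], [0.34, 1.09], [0.28, 0.57], [0.14, 0.12], [-0.36, -2.28]]
marker in caliper frame mm [[ 82.9  37.4]
 [ 68.4  33.3]
 [ 76.2 168.9]
 [ 59.1 165.7]]
[ 0.49923345 -0.24587773]
[ 0.50035896 -0.25074941]
```

```bash
python3 - <<'E'
from h import *
from station import r
p=np.array([.50402,-.22219]);a=np.radians(193.0);R=np.array([[np.cos(a),-np.sin(a)],[np.sin(a),np.cos(a)]])
g=p+R@[.008,.024]
r.reach([*g,.26],[180,0,103.0]); 
r.servo_line([*g,.1855],speed=.08); r.wait(.2)
print(r.sense()["tcp_pos"],r.sense()["orientation"],r.sense()["contact_force"])
s=r.snapshot("wrist");save(s,"w2.png",scale=1.5)
E
```

```text
[ 0.50181901 -0.24746357  0.1861657 ] [1.79949197e+02 4.52693350e-02 1.03001340e+02] [0.42940784 0.07019661 0.03242336]
```

View pics/w2.png

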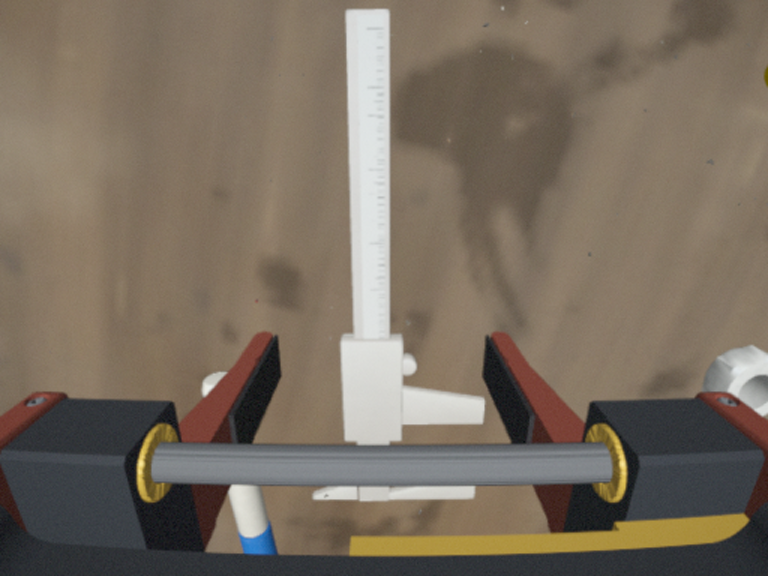

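```bash
python3 - <<'E'
from h import *
from station import r
r.grab(25); print(r.sense()["opening"],r.sense()["tcp_pos"])
p=r.sense()["tcp_pos"]
r.servo_line([p[0],p[1],.30],speed=.12)
print(r.sense()["opening"],r.sense()["contact_force"],r.sense()["clock"])
s=r.snapshot("wrist");pickle.dump(s,open("w3.pkl","wb"));save(s,"w3.png",scale=1.5)
E
```

```text
0.02520359355480808 [ 0.50152053 -0.24738988  0.18547794]
0.025319852761674512 [ 0.35099248 -0.09971708 -2.11546377] 6.9583
```

View pics/w3.png

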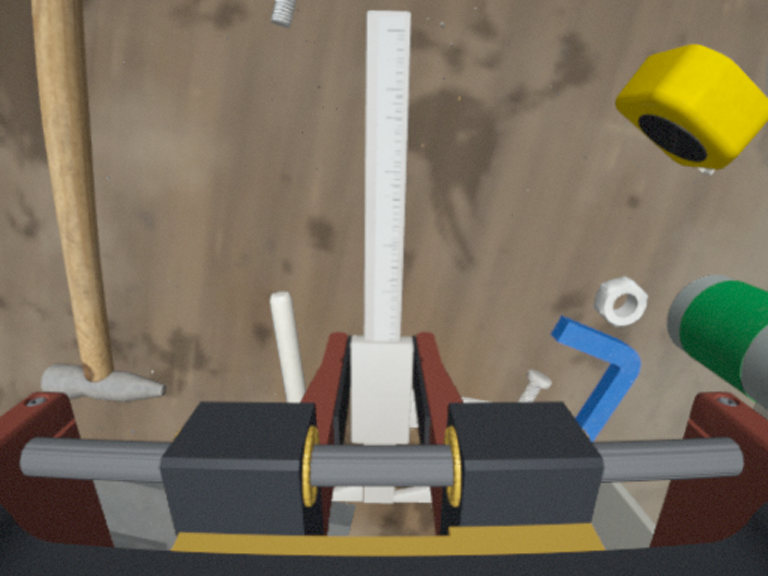

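```bash
python3 - <<'E'
from h import *
from station import r
s=pickle.load(open("w3.pkl","rb"))
st=r.sense();print(st["tcp_pos"],st["orientation"])
w=px2w(s,np.array([(382,338),(388.5,12)])/1.5,[.123,.1205])
yaw=np.radians(st["orientation"][2]);d=w[:,:2]-st["tcp_pos"][:2]
print(w, d@np.array([[np.cos(yaw),np.sin(yaw)],[np.sin(yaw),-np.cos(yaw)]]).T)
for P in ([.497,.14,.30],[.497,.14,.215]): print(r.inverse_kinematics(P,[180,0,90.26]))
E
```

```text
[ 0.50135913 -0.24727845  0.29863017] [-1.79906186e+02 -8.66791623e-02  1.03000901e+02]
[[ 0.50034803 -0.23689767  0.123     ]
 [ 0.47580637 -0.12108894  0.1205    ]] [[0.01034216 0.00135014]
 [0.12870335 0.00349063]]
[ 1.19564699e+01 -7.48134422e+00  9.36418249e+01 -2.54444375e-14
  9.38395193e+01  1.16964699e+01]
[ 1.19564699e+01 -5.00206530e+00  1.00088793e+02 -2.54444375e-14
  8.49132723e+01  1.16964699e+01]
```

```bash
python3 - <<'E'
from h import *
from station import r
r.reach([.4968,.1477,.30],[180,0,91]); 
r.servo_line([.4968,.1477,.24],speed=.1);r.wait(.2)
for n in("wrist","side","top"):
    s=r.snapshot(n);pickle.dump(s,open(n+"4.pkl","wb"));save(s,n+"4.png",scale=1.5)
save(pickle.load(open("side4.pkl","rb")),"side4c.png",(200,60,340,215),4)
print(r.sense()["tcp_pos"],r.sense()["clock"])
E
```

```text
[0.49689553 0.14775482 0.24047088] 9.575
```

View pics/wrist4.png

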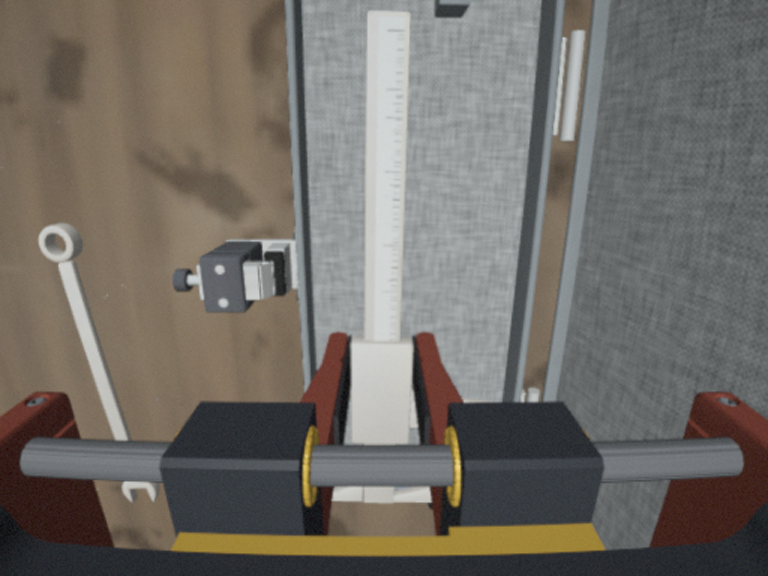

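View pics/side4c.png

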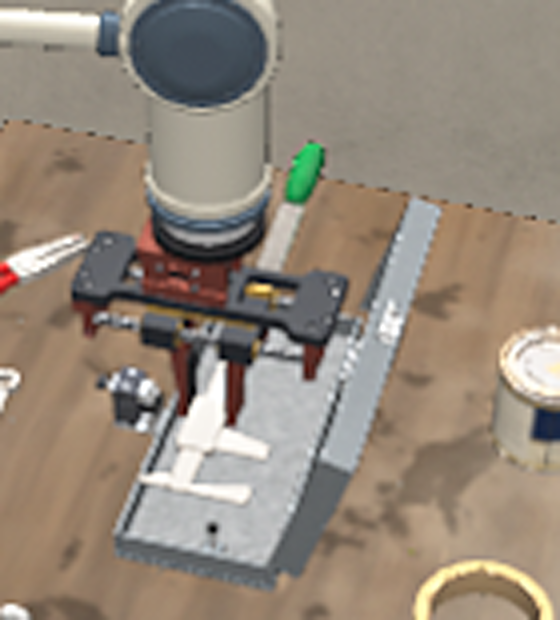

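```bash
python3 - <<'E'
from h import *
s=pickle.load(open("wrist4.pkl","rb"))
save(s,"w4c.png",(180,0,420,180),3.3)
print(px2w(s,np.array([(289,30),(304,300),(564,30),(530,300)])/1.5,.028).round(4))
print("clip mid",px2w(s,np.array([(265,273)])/1.5,.045).round(4))
print("beam end z.056",px2w(s,np.array([(389,12)])/1.5,.056+.006-.0).round(4))
E
```

```text
[[0.4583 0.2793 0.028 ]
 [0.4608 0.1606 0.028 ]
 [0.573  0.2823 0.028 ]
 [0.572  0.1624 0.028 ]]
clip mid [[0.4473 0.1791 0.045 ]]
beam end z.056 [[0.4992 0.2768 0.062 ]]
```

View pics/w4c.png

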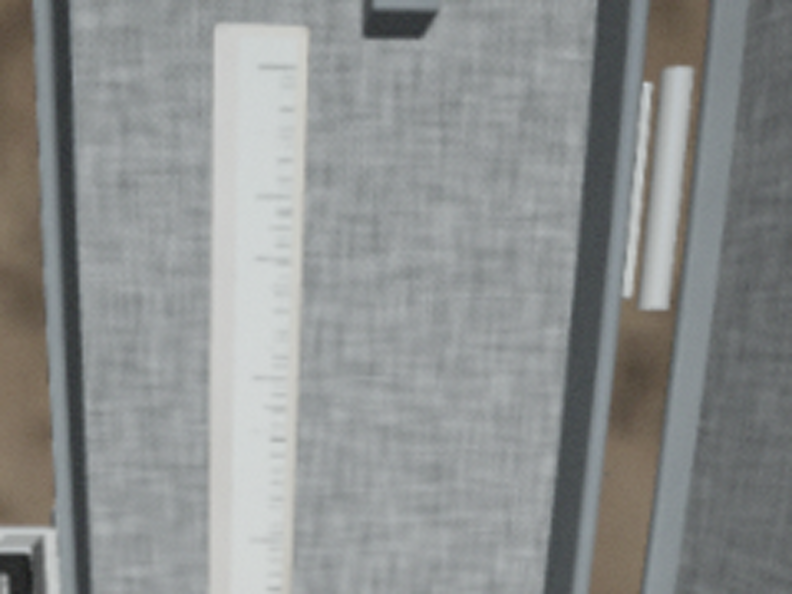

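```bash
python3 - <<'E'
from h import *
from station import r
f0=r.sense()["contact_force"]
r.servo_line([.4985,.1477,.222],speed=.06);print(r.sense()["contact_force"]-f0)
r.servo_line([.4985,.1477,.2130],speed=.04);r.wait(.2)
print(r.sense()["contact_force"]-f0,r.sense()["tcp_pos"])
for n in("wrist","side"):
    s=r.snapshot(n);pickle.dump(s,open(n+"5.pkl","wb"));save(s,n+"5.png",scale=1.5)
save(pickle.load(open("side5.pkl","rb")),"side5c.png",(200,60,340,215),4)
E
```

```text
[ 0.9142807  -0.17981333 -1.06396741]
[-0.04636332 -0.89690935 -0.57655145] [0.49857435 0.147723   0.21325534]
```

View pics/side5c.png

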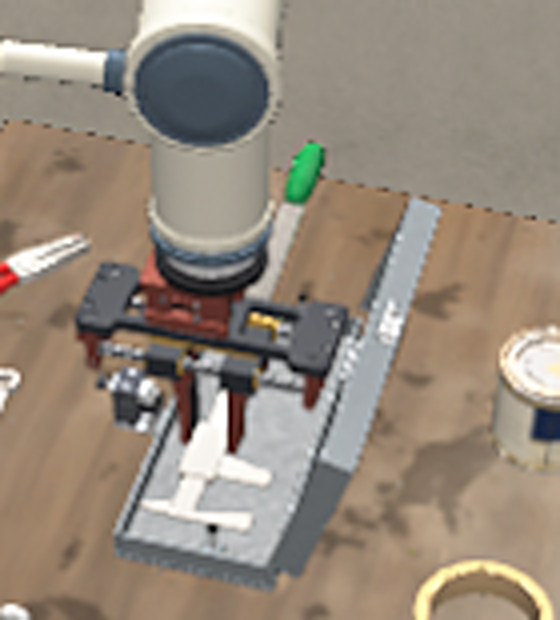

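View pics/wrist5.png

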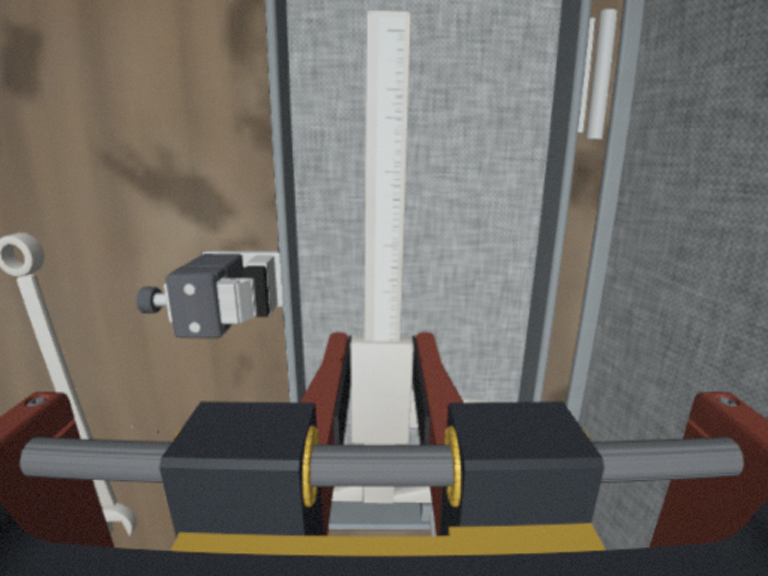

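```bash
python3 - <<'E'
from h import *
from station import r
f0=r.sense()["contact_force"]
r.let_go();r.wait(.3);print(r.sense()["contact_force"]-f0,r.sense()["opening"])
r.servo_line([.4985,.1477,.32],speed=.15)
print(r.sense()["clock"])
s=r.snapshot("wrist");pickle.dump(s,open("w6.pkl","wb"));save(s,"w6.png",scale=1.5)
s=r.snapshot("side");save(s,"side6c.png",(200,60,340,215),4)
E
```

```text
[ 0.72054321 -0.38521906  2.04418144] 0.08788199003467027
12.925
```

View pics/w6.png

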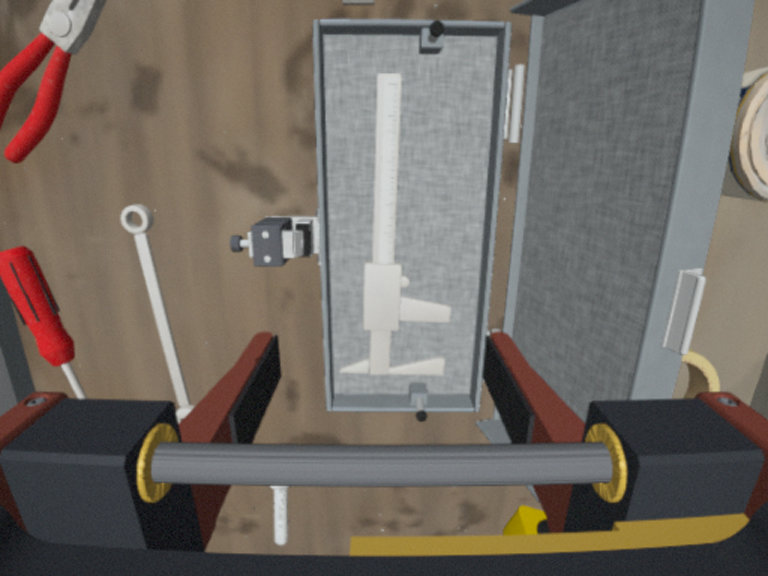

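View pics/side6c.png

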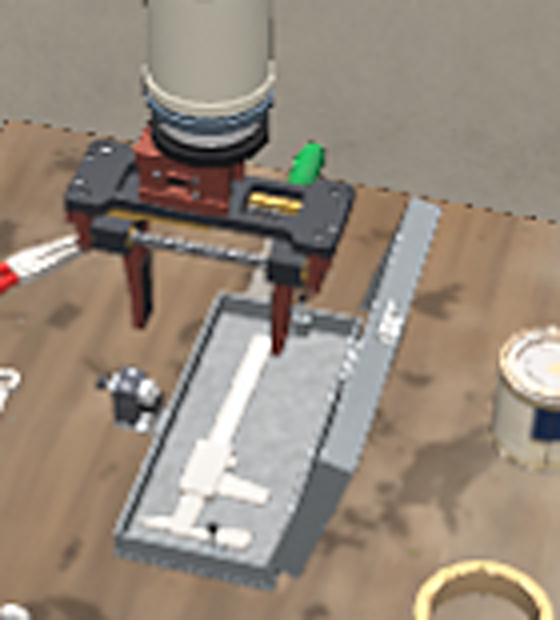

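```bash
cat > fit3.py <<'E'
from h import *
from scipy.optimize import least_squares
s=pickle.load(open("w6.pkl","rb"))
def T(p,m):
    c,sn=np.cos(p[2]),np.sin(p[2]); 
    return np.c_[p[0]+c*m[:,0]-sn*m[:,1],p[1]+sn*m[:,0]+c*m[:,1],m[:,2]]
cp=np.array([(314,21),(328,411),(510,21),(476,411)])/1.5
cm=np.array([(-58,131,28),(-58,-131,28),(58,131,28),(58,-131,28)])/1e3
g=least_squares(lambda p:(w2px(s,T(p,cm))-cp).ravel(),[.515,.17,0])
print("case",g.x[:2],np.degrees(g.x[2]),g.fun.round(2))
px=np.array([(378.5,74),(400.5,74),(366,264),(402,264),(362.5,330),(398,330)])/1.5
mod=np.array([(17.5,-105,15),(2.5,-105,15),(23,17,17.5),(-3,17,17.5),(23,67,17.5),(-3,67,17.5)])/1e3
f=least_squares(lambda p:(w2px(s,T(p,mod))-px).ravel(),[.5,.17,3.14])
print("cal",f.x[:2],np.degrees(f.x[2]),f.fun.round(2)); a=g.x[2]
print("rel",np.array([[np.cos(a),np.sin(a)],[-np.sin(a),np.cos(a)]])@(f.x-g.x)[:2])
E
python3 fit3.py
```

```text
case [0.51580825 0.17370108] 0.6406465844175153 [-1.64 -1.17 -1.44  0.57  1.19  0.53  2.03  0.98]
cal [0.51077379 0.17215783] 179.18771539335762 [-0.63 -0.62  0.82 -0.06 -1.04 -0.23 -0.03  0.54  0.41 -0.04  0.5   0.67]
rel [-0.0050514  -0.00148686]
```

```bash
python3 - <<'E'
from h import *
from station import r
s=pickle.load(open("top0.pkl","rb"))
print("bench back",px2w(s,np.array([(300,188)])/1.5,0.0))
print("can top",px2w(s,np.array([(293,208),(293,240),(278,223),(309,223)])/1.5,0.09).round(3))
print("jar top",px2w(s,np.array([(427,200),(412,215),(442,215)])/1.5,0.1).round(3))
print("ring",px2w(s,np.array([(383,209),(363,228),(404,228)])/1.5,0.02).round(3))
print("hammer",px2w(s,np.array([(410,135)])/1.5,0.3).round(3))
for y in (180,0):
  for P in ([.66,.13,.37],[.66,.13,.30],[.54,.13,.30],[.482,.172,.26]): print(y,r.inverse_kinematics(P,[180,0,y]))
E
```

```text
bench back [[0.82433619 0.24471574 0.        ]]
can top [[0.758 0.248 0.09 ]
 [0.687 0.249 0.09 ]
 [0.725 0.281 0.09 ]
 [0.724 0.213 0.09 ]]
jar top [[ 0.768 -0.048  0.1  ]
 [ 0.735 -0.014  0.1  ]
 [ 0.734 -0.08   0.1  ]]
ring [[0.766 0.049 0.02 ]
 [0.723 0.097 0.02 ]
 [0.721 0.001 0.02 ]]
hammer [[ 0.847 -0.005  0.3  ]]
180 [  8.2456974   16.43764701  61.41702966   0.         102.14532333
 -81.7543026 ]
180 [  8.2456974   16.67453817  68.21727613   0.          95.1081857
 -81.7543026 ]
180 [ 10.02635378  -1.38692739  87.85877624   0.          93.52815115
 -79.97364622]
180 [ 15.82944464  -7.31126481  97.57056334   0.          89.74070148
 -74.17055536]
0 [ 8.24569740e+00  1.64376470e+01  6.14170297e+01 -2.54444375e-14
  1.02145323e+02  9.82456974e+01]
0 [ 8.24569740e+00  1.66745382e+01  6.82172761e+01 -2.54444375e-14
  9.51081857e+01  9.82456974e+01]
0 [ 1.00263538e+01 -1.38692739e+00  8.78587762e+01 -2.54444375e-14
  9.35281512e+01  1.00026354e+02]
0 [ 1.58294446e+01 -7.31126481e+00  9.75705633e+01 -2.54444375e-14
  8.97407015e+01  1.05829445e+02]
```

```bash
python3 - <<'E'
from h import *
from station import r
r.servo_line([.4985,.1477,.39],speed=.2)
r.grab(10)
r.reach([.60,.135,.40],[180,0,180])
r.reach([.668,.135,.39],[180,0,180])
r.servo_line([.668,.135,.305],speed=.12);r.wait(.2)
f0=r.sense()["contact_force"];print(r.sense()["tcp_pos"],r.sense()["opening"])
x=.668
while x>.565:
    x-=.01; r.servo_line([x,.135,.305],speed=.06)
    f=r.sense()["contact_force"]-f0; print(round(x,3),f.round(2))
    if np.linalg.norm(f)>10: break
r.wait(.4)
s=r.snapshot("side");save(s,"side7c.png",(200,60,340,215),4);print(r.sense()["clock"])
E
```

```text
[0.66814894 0.1350064  0.30629749] 0.0005769938676292111
0.658 [ 0.55  0.72 -1.  ]
0.648 [0.33 0.71 0.05]
0.638 [ 0.86 -0.36 -0.47]
0.628 [ 0.96  0.41 -1.22]
0.618 [ 0.77  1.31 -2.04]
0.608 [ 1.1   1.83 -1.29]
0.598 [ 0.53  1.02 -0.82]
0.588 [ 0.16  0.72 -1.27]
0.578 [ 0.54  0.38 -1.14]
0.568 [ 1.12  0.2  -0.69]
0.558 [ 1.55  0.37 -1.35]
21.6667
```

View pics/side7c.png

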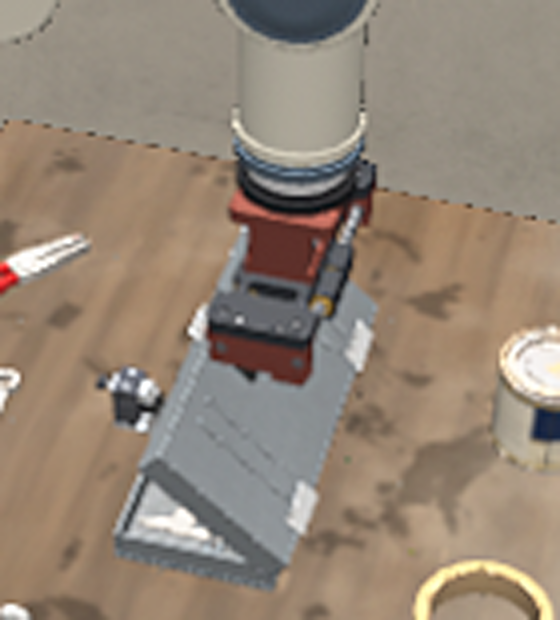

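```bash
python3 - <<'E'
from h import *
from station import r
r.servo_line([.52,.145,.33],speed=.12)
r.wait(.5)
s=r.snapshot("side");pickle.dump(s,open("s8.pkl","wb"));save(s,"side8c.png",(200,60,340,215),4);print(r.sense()["clock"])
r.servo_line([.50,.145,.36],speed=.12)
s=r.snapshot("wrist");pickle.dump(s,open("w8.pkl","wb"));save(s,"w8.png",scale=1.5);print(r.sense()["clock"])
E
```

```text
22.7583
23.2583
```

View pics/side8c.png

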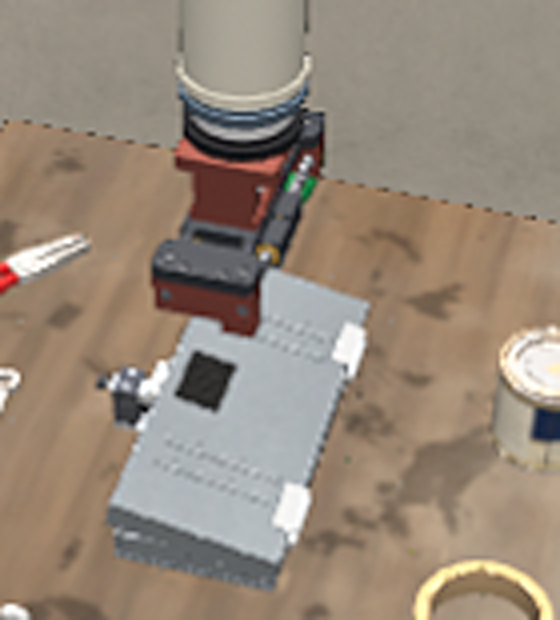

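View pics/w8.png

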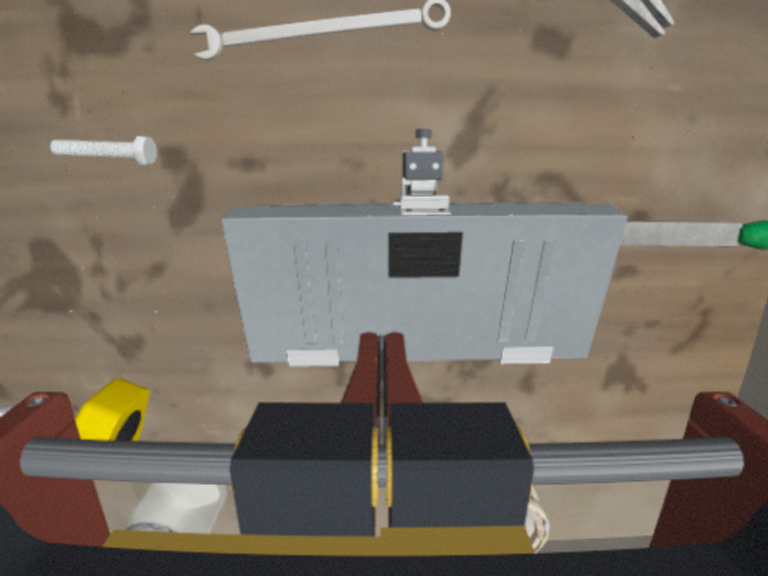

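```bash
python3 - <<'E'
from h import *
from station import r
s=pickle.load(open("w8.pkl","rb"))
p=px2w(s,np.array([(425.5,255)])/1.5,.061)[0];print(p)
r.reach([p[0],p[1],.29],[180,0,180])
r.servo_line([p[0],p[1],.255],speed=.08);r.wait(.3)
s=r.snapshot("wrist");pickle.dump(s,open("w9.pkl","wb"));save(s,"w9.png",scale=1.5)
s=r.snapshot("side");save(s,"side9c.png",(200,60,340,215),4)
print(r.sense()["tcp_pos"],r.sense()["contact_force"],r.sense()["clock"])
E
```

```text
[0.48658252 0.17491663 0.061     ]
[0.48662324 0.17495561 0.25528735] [ 0.2542745   0.12664396 -0.56321975] 24.6583
```

View pics/w9.png

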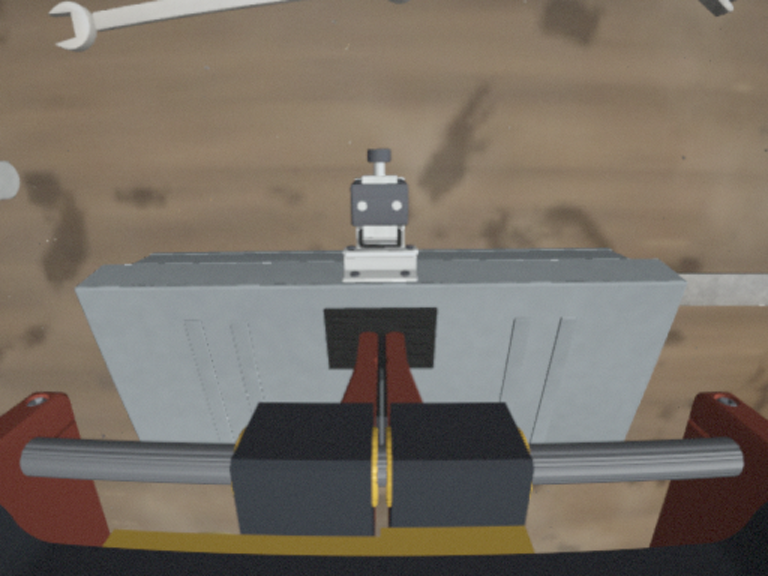

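View pics/side9c.png

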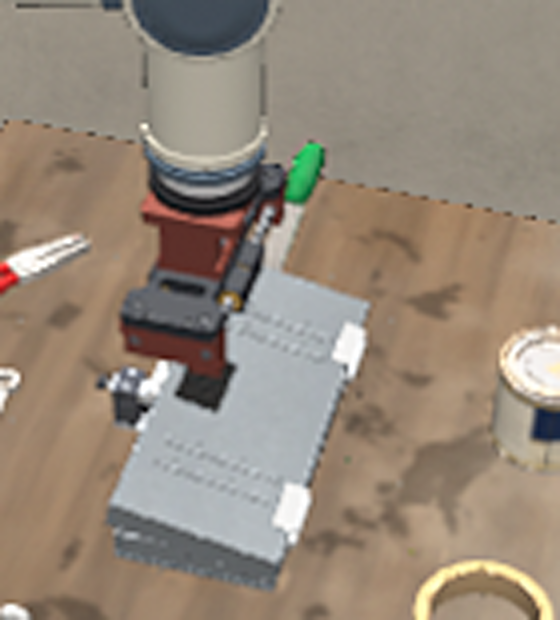

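```bash
python3 - <<'E'
from h import *
from station import r
x,y=.48658,.17492
def F(n=4):
    v=[]
    for _ in range(n): r.wait(.02); v.append(r.sense()["contact_force"][2])
    return np.mean(v)
f0=F(10); z=.255; mx=0; out="end"; log=[]
while z>.222:
    z-=.002 if z>.246 else .0005
    r.servo_line([x,y,z],speed=.02 if z>.246 else .01)
    f=F(3)-f0; log.append((round(z,4),round(float(f),1)))
    if f>21: out="high"; break
    mx=max(mx,f)
    if mx>9 and f<mx-3.5 and f<9.5:
        f2=F(5)-f0; log.append(("chk",round(float(f2),1)))
        if f2<9: out="snap"; break
print(out,mx,log,r.sense()["tcp_pos"],r.sense()["clock"])
if out!="end":
    r.servo_line([x,y,.262],speed=.04)
    r.wait(.4)
    s=r.snapshot("side");pickle.dump(s,open("s10.pkl","wb"));save(s,"side10c.png",(200,60,340,215),4)
    s=r.snapshot("wrist");save(s,"w10.png",scale=1.5)
E
```

```text
snap 14.716404655099558 [(0.253, -0.9), (0.251, 0.3), (0.249, 0.0), (0.247, -0.3), (0.245, 2.4), (0.2445, 3.7), (0.244, 5.0), (0.2435, 4.4), (0.243, 4.5), (0.2425, 4.6), (0.242, 4.5), (0.2415, 4.8), (0.241, 4.6), (0.2405, 4.8), (0.24, 4.2), (0.2395, 5.5), (0.239, 4.9), (0.2385, 4.7), (0.238, 4.4), (0.2375, 5.3), (0.237, 4.7), (0.2365, 5.4), (0.236, 4.5), (0.2355, 4.8), (0.235, 4.9), (0.2345, 5.2), (0.234, 5.1), (0.2335, 6.1), (0.233, 7.6), (0.2325, 8.8), (0.232, 10.0), (0.2315, 10.6), (0.231, 11.4), (0.2305, 11.5), (0.23, 12.1), (0.2295, 12.6), (0.229, 13.1), (0.2285, 14.7), (0.228, 9.6), (0.2275, 4.9), ('chk', 4.5)] [0.48653364 0.17492814 0.22736405] 37.0083
```

```bash
ls pics | grep 10
```

```text
side10c.png
w10.png
```

Clear force signature: it peaked at 14.7 N, then fell to 4.5 N. Next I'll check that the lid stayed shut after lifting.

View pics/side10c.png

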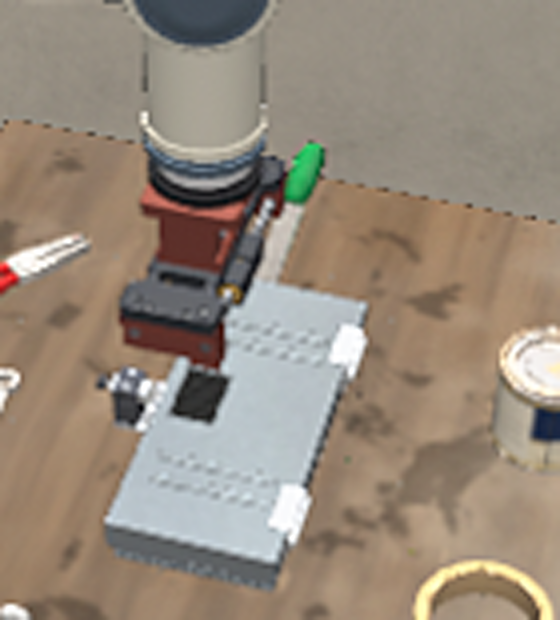

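View pics/w10.png

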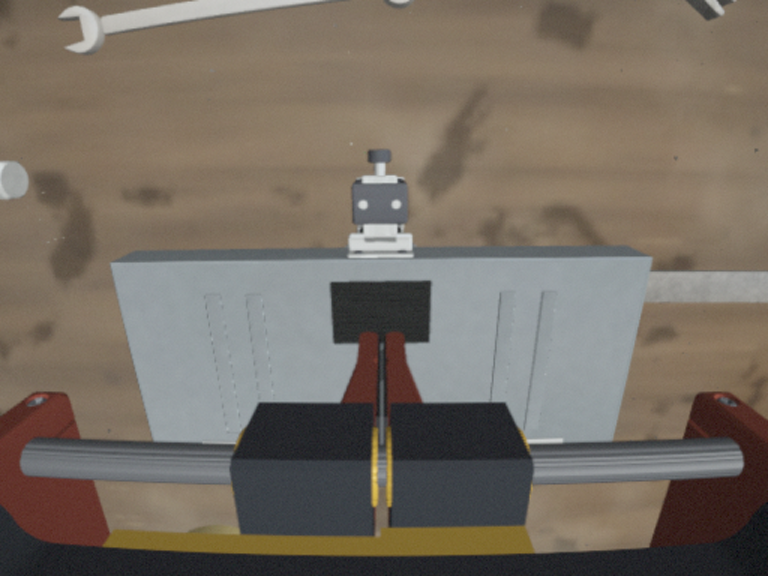

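```bash
python3 - <<'E'
from h import *
from station import r
r.servo_line([.46,.16,.40],speed=.15); r.wait(.5)
s=r.snapshot("wrist");save(s,"w11.png",scale=1.5)
s=r.snapshot("side");save(s,"s11.png",scale=1.5)
E
```

```text
(no output)
```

View pics/s11.png

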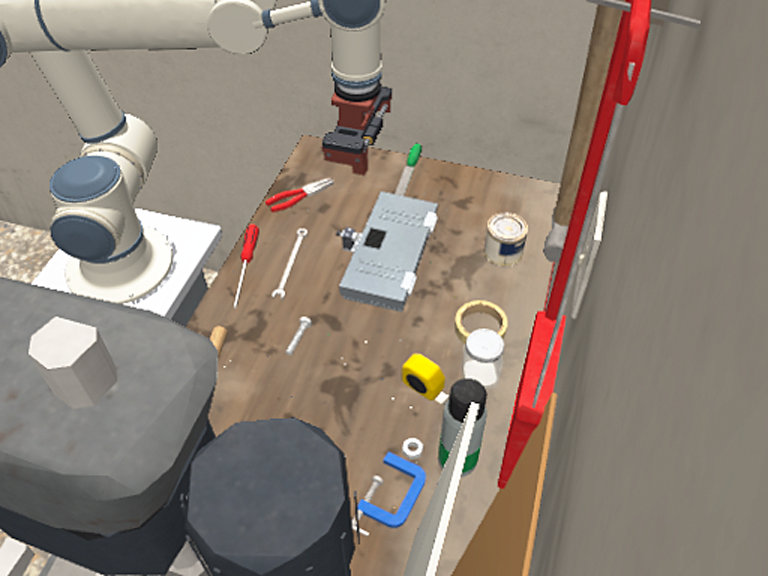

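The lid is shut, at about (385,250), the arm is clear of it, and the tape measure, nut and bolt sit at the same pixels as at the start. I'm handing in now.

```bash
python3 -c "
from station import r
r.hand_in(); print(r.sense()['clock'])"
```

```text
the job is handed in; nothing more can be done
the job is handed in; nothing more can be done
```

The caliper is in its case with the lid latched shut, and I handed the job in at about 39 s of the 69 s allowed; no verdict is reported.

- **Caliper:** I gripped it by the slider and let it go from about 17 mm above the floor, because the fully open fingers (115 mm) are wider than the inside of the tray (108 mm). The picture afterwards showed it flat, about 5 mm (x) and 1.5 mm (y) from the case's middle, with the lid still open.
- **Lid:** I pushed it over from behind with no reading above about 3 N, then pressed the thumb pad down in 0.5 mm steps. The force peaked at 14.7 N and fell to about 4.5 N, where I stopped. After I lifted off, the lid stayed down close to level in both the wrist and side views.
- **Other tools:** The tape measure, nut, bolt and chisel looked unmoved in the last side view. The marker was hidden there. It was last seen clear of the fingers just after the caliper was lifted, and I did not check it again.
- **Disagreement:** My estimates of the case's turn ranged from 0.26° to 0.64° between pictures, too little to affect the fit.

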